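# Roll a painted wheel into the drying stand

## Robot

A 7-joint arm with a two-finger parallel gripper is mounted at the origin on the work surface. World frame = base frame: x ahead of the robot, y to its left, z up, the work surface at z = 0. Lengths are in m, angles in rad, forces in N, time in s.
With the tool pointing down it reaches from about 0.4 to 0.85 m from the base axis. Payload 10.4 kg.
Tool frame: the origin (TCP) lies midway between the tips of the shut fingers; the grasp point (between the pads) lies 19 mm behind it; z points along the fingers, y is the line along which they close (so a half turn about z gives the same grasp; the last joint's range is limited). The gripper opens to 87 mm and grips with 3 to 60 N. Pads are 19 mm wide; open, the fingers measure 117 mm over their backs; the gripper's body (75 mm by 190 mm) begins 51 mm behind the grasp point.
Start: joints at [-1.367, 0.332, -0.065, 1.46, 0.022, 1.35, -0.088], TCP at [0.141, 0.609, 0.223] pointing down, gripper open.
Joint ranges: [-2.6, 2.6], [-0.5, 2.12], [-1.47, 1.34], [0.16, 2.42], [-1.27, 4.41], [0.06, 2.06], [-2.6, 2.6]. Speed limits (rad/s): [2.22, 2.22, 2.79, 2.79, 3.14, 3.14, 3.14].

## Interface

Orientations are given as a rotation vector (axis times angle).
In Python, from cell import bot gives the robot as it stands. The module is installed in compiled form; this text tells all that it offers.
- The arm moves only by the tool carry_out, never from a script. Its arguments are lists of equal length, an entry for each row: "fingers": the closure, from -1 (fully open) to 1 (shut); "travel": the shift along the tool's x, y, z in m, a list of three; "twist": the turn, a rotation vector about the tool's x, y, z in rad, a list of three. A call has 1 to 5 rows; each row shifts and turns the commanded pose from where the row before left it, along the tool's axes as they then stand; what a row does not reach is not made up. A row lasts 1/8 s, in which the tool goes at most 62.5 mm and 10.7 degrees, less where a joint would pass 70% of its speed; a pose out of reach is approached as far as the arm can. A call is refused whole if a number of a shift passes 0.0625 or a number of a turn 0.188, either way. A call with a gripper value outside its range is refused whole. The fingers move at their own pace and stop on an object; the grip force is fixed at half the most. Time passes only in rows, so rows that do not move let the fingers close. It gives the time, the measured TCP pose, the force, the opening and the grip force at its end, in the units of the state.
- bot.sense(): the state, without advancing time (a new reading comes with each control period).
- bot.camera(name): name is "side" or "top"; returns a dict with "frame" (420x560x3 uint8, blue, green, red), "range_z" (420x560 float32, m along the optical axis (not along the pixel's ray), 0 where there is no reading), "fx", "fy", "cx", "cy" (pixels), "camera_from_world" (4x4, takes a point from world to camera coordinates). Camera axes: x right, y up, looking along -z (the intrinsics and any distortion apply to the point x, -y, -z); pixel columns grow to the right and rows downward; lengths in m; the calibration is good to about 2 mm. A picture is of the moment at which its call begins.
- bot.hand_in(): hands the job in; it is judged then, once.
The state is a dict: "clock": time; "joints": joint angles; "qd": joint speeds; "effort": joint torques, N m; "position": TCP position; "tcp_rot": TCP orientation; "wrist_force": force on the tool from outside, world axes, zero at the start; "ft_torque": the same for the moment, N m; "finger_gap": opening from 0.0 (shut) to 1.0 (fully open); "gripper_force": force on a finger pad.
Only numpy, scipy, OpenCV 4.12 (cv2) and the standard library are available. Lean on these libraries where they do the work, as an engineer would, in place of code of your own. Each camera call takes 0.05 s, during which the arm holds its last target. There are 200 camera calls.

## Task

Roll the standing wheel on its tyre, without lifting it, letting it fall over or letting anything touch the wet painted hub discs on its sides, up the ramp and over the sill into the pocket of the drying stand. There push it steadily against the sensing pad with about 8 newtons for about a second and a half (more than 15 newtons harms the pad), then let go and leave it standing in the pocket, with the other things on the desk undisturbed.

Things in the scene. Friction and masses are not known exactly. Their poses are not given: they have to be found in the camera images.
- wheel: Model wheel to be rolled: smooth hard-plastic black tyre (friction about 0.5), diameter 90 mm, 26 mm wide, 24 flat tread blocks (so it does not roll off by itself), 0.3 to 0.44 kg. It stands on the desk before the ramp, in line with the lane (3 mm, 0.04 rad). Origin at its centre, 45 mm up; y is the axle, x and z turn as it rolls (at first x points to the ramp). Push its tread from behind at about axle height.
- valve (a point): Brass nub on both sidewalls of the tyre, 37 mm from the wheel's centre; this point lies between the two, in the wheel's middle plane. At the top at the start; it passes the bottom when the wheel has rolled half a turn (about 141 mm).
- hub_faces: The wet painted grey hub discs on the wheel's two sides, 56 mm in diameter, standing 2 mm proud of the tyre on each side (30 mm over both); origin at the wheel's centre. Nothing may touch them; tread and bare sidewalls (the outer 17 mm) may be touched.
- stand: Drying stand fixed to the desk: a straight lane, 33 mm between two low black rails. Origin on the desk, mid-lane, under the drop edge of the sill; x along the lane in the rolling direction, z up. The 10 mm high sill spans x = -9 to 0 mm, then drops straight to the desk, which is the pocket's floor. A wheel resting back against the sill in the pocket has its centre at x = 28 mm.
- ramp_foot (a point): Middle of the ramp's foot on the desk, x = -68 mm in the stand's frame; the ramp rises 10 mm from here to the sill. Rails: flared from x = -145 mm and 7 mm high before the ramp, 17 mm high from here to the sill, 9 mm high beside the pocket.
- pad_nearest (a point): The nearest place where the pad's face can be: x = 79 mm in the stand's frame, 45 mm above the desk. The true face lies 0 to 20 mm further along x, set differently each time and not measured: find it by feel. The wheel's centre is then 45 mm before it. The pad gives about 5 N per mm and stops hard after 6 mm.
- gauge: Sensor housing at the pocket's far end, black box 55 (along the lane) x 60 x 75 mm, fixed to the stand; origin on the desk under its centre, 155 mm along the lane from the stand's origin, same axes. A steel stem on its near side carries the rubber sensing pad, 30 mm wide, 40 mm high, centred 45 mm above the desk, facing the wheel.
- paint_pot: Bystander: white paint bottle, 40 mm across, 62 mm high, beside the lane. Origin under its centre.
- tin: Bystander: low glass jar with metal lid, 56 mm across, 32 mm high. Origin under its centre.
- spare_tyre: Bystander: spare tyre lying flat, 80 mm across, 22 mm high. Origin under its centre.
- screwdriver: Bystander: screwdriver 160 mm long lying on the desk.
- brush: Bystander: paint brush 150 mm long lying on the desk.
Not all that is in view belongs to the job. What is shaped like the wheel but green is not meant.

How it is judged:
By the outcome, as a careful person would: the job done as asked, in the order asked, and still so for the second after the job is handed in, with the robot touching nothing.
It also fails if it takes over 72 s, if anything falls off the work surface, if the arm or the gripper's body presses on something with over 40 N, if the wrist force passes 120 N, or if a joint passes its speed limit or range.

## Working session

There is one attempt and no reset: what is moved stays moved. The work goes in short steps, Python scripts to look and compute and a tool call to move; the robot and the scene stay as the last step left them, time stands still between calls to the robot, and variables do not carry over. Pictures are saved under pics/ and viewed, at most 10 in all, crops included, and the job is handed in when it is done.

Besides the shell and the picture viewer there is one more tool, called after "Request:" as name(argument=value, ...) on one line, values as JSON. carry_out: Moves the arm, as the interface text tells. Its arguments: {"type":"object","properties":{"fingers":{"type":"array"},"travel":{"type":"array"},"twist":{"type":"array"}},"required":["fingers","travel","twist"]}

```bash
mkdir -p pics; cat > h.py <<'E'
import numpy as np, cv2
from cell import bot
def shot(n,f=None):
    c=bot.camera(n)
    if f: cv2.imwrite('pics/'+f,c['frame'])
    return c
def px2w(c,u,v,z=None,d=None):
    M=np.linalg.inv(c['camera_from_world']); r=np.array([(u-c['cx'])/c['fx'],-(v-c['cy'])/c['fy'],-1.])
    o=M[:3,3]; w=M[:3,:3]@r
    return o+w*((z-o[2])/w[2] if d is None else d)
def w2px(c,p):
    q=c['camera_from_world']@np.append(p,1); return c['cx']+c['fx']*q[0]/-q[2], c['cy']-c['fy']*q[1]/-q[2]
E
python3 - <<'E'
from h import *
a=shot('top','t1.png');b=shot('side','s1.png')
for c in(a,b): print({k:c[k] for k in('fx','fy','cx','cy')},np.linalg.inv(c['camera_from_world']).round(3).tolist(),c.keys())
s=bot.sense();print(s)
E
```

```text
{'fx': 388.452803798833, 'fy': 388.452803798833, 'cx': 288.3507208141742, 'cy': 211.74422261560912} [[0.007, 0.982, -0.188, 0.437], [-0.999, 0.013, 0.031, -0.005], [0.033, 0.188, 0.982, 0.794], [0.0, 0.0, 0.0, 1.0]] dict_keys(['frame', 'range_z', 'fx', 'fy', 'cx', 'cy', 'camera_from_world'])
{'fx': 478.17832048259066, 'fy': 478.17832048259066, 'cx': 284.1176121891223, 'cy': 210.70225033909279} [[-0.669, 0.464, -0.581, 0.156], [-0.743, -0.419, 0.521, 0.38], [-0.002, 0.781, 0.625, 0.531], [0.0, 0.0, 0.0, 1.0]] dict_keys(['frame', 'range_z', 'fx', 'fy', 'cx', 'cy', 'camera_from_world'])
{'clock': 0.1, 'joints': array([-1.36659762,  0.33281481, -0.06468356,  1.46084735,  0.02160963,
        1.34988508, -0.08847464]), 'qd': array([ 0.00068999, -0.00186788,  0.00016775, -0.00245824, -0.00129535,
        0.00190404, -0.00083945]), 'effort': array([ 1.99746079e-03, -6.24539638e+01,  2.51052529e-02, -3.90722644e+01,
       -6.13184203e-02,  3.64447176e-02,  2.77073775e-05]), 'position': array([0.14047691, 0.60866216, 0.22183439]), 'tcp_rot': array([-3.55435020e-01, -3.12134795e+00,  1.97429765e-03]), 'wrist_force': array([ 0.18162788,  0.6332228 , -0.57852329]), 'ft_torque': array([0.04799394, 0.0293641 , 0.04260118]), 'gripper_force': 0.0, 'finger_gap': 0.9974088090231424}
```

View pics/t1.png

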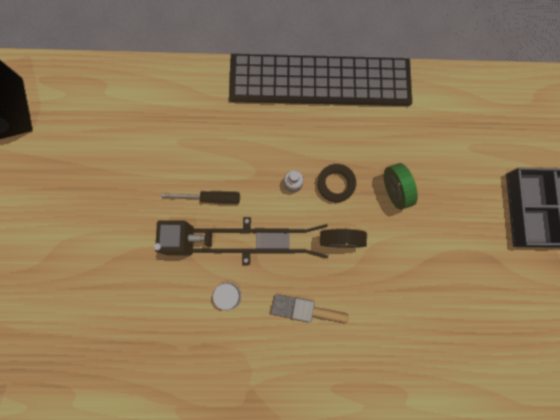

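View pics/s1.png

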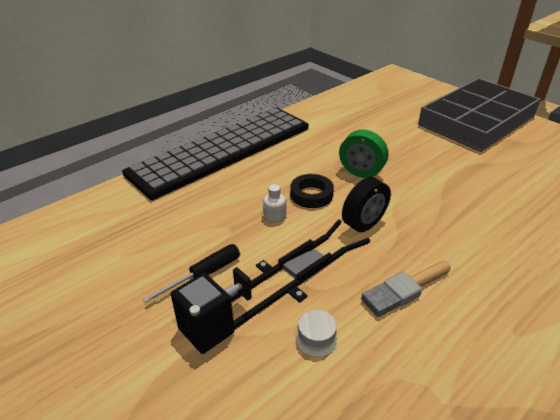

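Seen in both views: the black wheel stands at top (343,239) / side (367,205), just before the flared rails, with the ramp plate at top (272,241). The other wheel-shaped things are the green wheel at top (401,186), which is excluded, and the spare tyre lying flat at (337,183). The gauge is at top (175,238). I'll measure from the depth images and confirm the wheel in one crop.

```bash
cat >> h.py <<'E'
def cloud(c):
    v,u=np.mgrid[:420,:560]; d=c['range_z']
    q=np.stack([(u-c['cx'])/c['fx']*d,-(v-c['cy'])/c['fy']*d,-d,np.ones_like(d)],-1)
    P=(q@np.linalg.inv(c['camera_from_world']).T)[...,:3]; P[d==0]=np.nan; return P
E
python3 - <<'E'
from h import *
c=shot('top'); P=cloud(c); g=c['frame'].max(2); dark=g<75
def reg(u0,u1,v0,v1):
    m=np.zeros(dark.shape,bool); m[v0:v1,u0:u1]=1; return m
m=reg(300,390,215,262)&(P[...,2]>.03); Q=P[m]; print('wheel',len(Q),np.percentile(Q,[1,50,99],axis=0).round(4).tolist())
t=Q[Q[:,2]>.075];print('top',t.mean(0),'fit',np.polyfit(t[:,1],t[:,0],1))
m=reg(150,196,215,260)&(P[...,2]>.068); Q=P[m]; r=cv2.minAreaRect(Q[:,:2].astype(np.float32)*1000);print('gauge',len(Q),r,np.median(Q[:,2]))
m=reg(200,215,225,252)&(P[...,2]>.02);Q=P[m];print('pad',Q.min(0),Q.max(0))
# rails: dark columns in top pic between u=215..300
L=[]
for u in range(215,302,5):
    col=dark[222:262,u]; lab=np.flatnonzero(np.diff(np.r_[0,col.astype(int),0])).reshape(-1,2)+222
    z=[(a,b) for a,b in lab if b-a>=2]; L.append((u,z))
print(L)
m=reg(250,296,234,249)
print('ramp z along', [(u,P[238:245,u].mean(0).round(4).tolist(),c['frame'][241,u].tolist()) for u in range(246,300,3)])
f=cv2.resize(c['frame'][170:300,140:440],None,fx=2.6,fy=2.6,interpolation=cv2.INTER_CUBIC);cv2.imwrite('pics/t2.png',f)
E
```

```text
wheel 813 [[0.5137, -0.1766, 0.0328], [0.5263, -0.1301, 0.0817], [0.5429, -0.0913, 0.0917]]
top [ 0.52863923 -0.13435948  0.08569511] fit [0.02702985 0.53227095]
gauge 977 ((527.124267578125, 189.71658325195312), (59.58521270751953, 56.28720474243164), 0.3641708791255951) 0.07658208218409512
pad [0.51287511 0.12055081 0.02510221] [0.54207158 0.14060183 0.06795036]
[(215, [(np.int64(229), np.int64(232)), (np.int64(250), np.int64(253))]), (220, [(np.int64(229), np.int64(232)), (np.int64(250), np.int64(253))]), (225, [(np.int64(229), np.int64(232)), (np.int64(250), np.int64(252))]), (230, [(np.int64(229), np.int64(232)), (np.int64(250), np.int64(252))]), (235, [(np.int64(229), np.int64(232)), (np.int64(250), np.int64(252))]), (240, [(np.int64(229), np.int64(233)), (np.int64(250), np.int64(252))]), (245, [(np.int64(224), np.int64(233)), (np.int64(250), np.int64(258))]), (250, [(np.int64(229), np.int64(232)), (np.int64(250), np.int64(253))]), (255, [(np.int64(229), np.int64(233)), (np.int64(249), np.int64(253))]), (260, [(np.int64(229), np.int64(232)), (np.int64(249), np.int64(253))]), (2
[... 791 characters left out ...]
), (258, [0.5261, 0.0305, 0.0112], [110, 114, 123]), (261, [0.5263, 0.0246, 0.0095], [108, 111, 120]), (264, [0.5264, 0.0185, 0.0095], [107, 110, 120]), (267, [0.5266, 0.0125, 0.0078], [107, 110, 120]), (270, [0.5268, 0.0064, 0.0069], [106, 110, 118]), (273, [0.527, 0.0003, 0.0059], [106, 110, 118]), (276, [0.5273, -0.0058, 0.0035], [106, 110, 118]), (279, [0.5274, -0.0119, 0.0037], [105, 110, 118]), (282, [0.5275, -0.018, 0.0033], [105, 109, 117]), (285, [0.5276, -0.0242, 0.0028], [105, 108, 118]), (288, [0.5279, -0.0304, 0.0006], [104, 113, 123]), (291, [0.528, -0.0365, 0.0001], [95, 140, 162]), (294, [0.528, -0.0427, 0.0006], [94, 141, 162]), (297, [0.5282, -0.0489, 0.0], [95, 142, 162])]
```

View pics/t2.png

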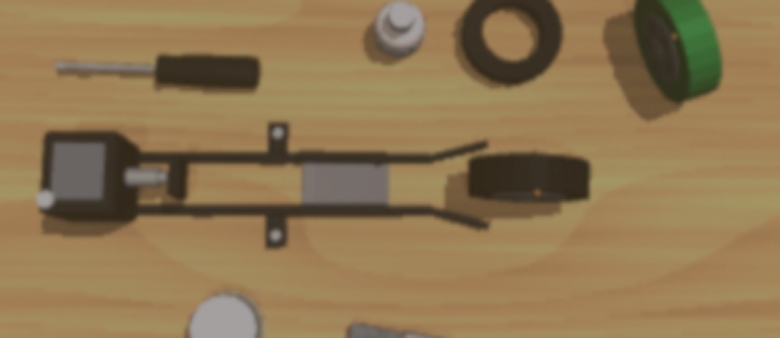

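The crop confirms it: black tyre at crop (530,178) with the brass valve on top at (537,192), standing in line with the rails. The lane runs along world +y at x≈0.528. The stand origin is at y≈0.035 and the wheel centre at y≈-0.134. Next I plan the approach with shut fingers.

```bash
cat >> h.py <<'E'
from scipy.spatial.transform import Rotation as R
def plan(wps,Rt,step=.055):
    """world waypoints -> rows (tool frame); orientation blends to Rt along the path"""
    s=bot.sense(); p=s['position']; A=R.from_rotvec(s['tcp_rot']); W=np.vstack([p]+list(wps))
    pts=[];
    for a,b in zip(W[:-1],W[1:]):
        n=max(1,int(np.ceil(np.linalg.norm(b-a)/step))); pts+=[a+(b-a)*k/n for k in range(1,n+1)]
    dv=(A.inv()*Rt).as_rotvec(); n=len(pts); print('turn',dv.round(3),'rows',n)
    for k,q in enumerate(pts):
        C=A*R.from_rotvec(dv*k/n); print(C.inv().apply(q-p).round(3).tolist(),(dv/n).round(3).tolist()); p=q
DOWN=R.from_matrix(np.array([[0,1,0],[1,0,0],[0,0,-1]]).T)  # tool x = +y or
E
python3 - <<'E'
from h import *
A=R.from_rotvec(bot.sense()['tcp_rot'])
for M in ([[0,1,0],[1,0,0],[0,0,-1]],[[0,-1,0],[-1,0,0],[0,0,-1]]):
    Rt=R.from_matrix(M); print((A.inv()*Rt).as_rotvec())
Rt=R.from_matrix([[0,1,0],[1,0,0],[0,0,-1]])
plan([[.37,.25,.2],[.529,-.05,.2],[.529,-.225,.15]],Rt)
E
```

```text
[-8.81381817e-04  7.38627617e-04  1.34398460e+00]
[-7.85900508e-04 -9.37791117e-04 -1.79760773e+00]
turn [-1.000e-03  1.000e-03  1.344e+00] rows 19
[-0.038, -0.037, 0.003] [-0.0, 0.0, 0.071]
[-0.041, -0.034, 0.003] [-0.0, 0.0, 0.071]
[-0.043, -0.032, 0.003] [-0.0, 0.0, 0.071]
[-0.045, -0.028, 0.003] [-0.0, 0.0, 0.071]
[-0.047, -0.025, 0.003] [-0.0, 0.0, 0.071]
[-0.049, -0.022, 0.003] [-0.0, 0.0, 0.071]
[-0.05, -0.018, 0.003] [-0.0, 0.0, 0.071]
[-0.051, -0.015, 0.003] [-0.0, 0.0, 0.071]
[-0.046, -0.014, 0.0] [-0.0, 0.0, 0.071]
[-0.047, -0.011, 0.0] [-0.0, 0.0, 0.071]
[-0.048, -0.007, 0.0] [-0.0, 0.0, 0.071]
[-0.048, -0.004, 0.0] [-0.0, 0.0, 0.071]
[-0.049, -0.0, 0.0] [-0.0, 0.0, 0.071]
[-0.048, 0.003, 0.0] [-0.0, 0.0, 0.071]
[-0.048, 0.006, 0.0] [-0.0, 0.0, 0.071]
[-0.042, -0.012, 0.013] [-0.0, 0.0, 0.071]
[-0.043, -0.009, 0.013] [-0.0, 0.0, 0.071]
[-0.043, -0.006, 0.013] [-0.0, 0.0, 0.071]
[-0.044, -0.003, 0.013] [-0.0, 0.0, 0.071]
```

Request:
carry_out(fingers=[1,1,1,1,1], travel=[[-0.038,-0.037,0.003],[-0.041,-0.034,0.003],[-0.043,-0.032,0.003],[-0.045,-0.028,0.003],[-0.047,-0.025,0.003]], twist=[[0,0,0.071],[0,0,0.071],[0,0,0.071],[0,0,0.071],[0,0,0.071]])

```text
clock: 0.78
position: [0.2853, 0.3836, 0.2074]
tcp_rot: [-0.905, -3.008, -0.0]
wrist_force: [1.0, 0.4, 0.5]
finger_gap: 0.515
gripper_force: 0.0
```

Request:
carry_out(fingers=[1,1,1,1,1], travel=[[-0.049,-0.022,0.003],[-0.05,-0.018,0.003],[-0.051,-0.015,0.003],[-0.046,-0.014,0],[-0.047,-0.011,0]], twist=[[0,0,0.071],[0,0,0.071],[0,0,0.071],[0,0,0.071],[0,0,0.071]])

```text
clock: 1.4
position: [0.4153, 0.1631, 0.1985]
tcp_rot: [-1.422, -2.801, -0.0]
wrist_force: [0.3, 1.0, -0.1]
finger_gap: 0.019
gripper_force: 0.0
```

Request:
carry_out(fingers=[1,1,1,1,1], travel=[[-0.048,-0.007,0],[-0.048,-0.004,0],[-0.049,0,0],[-0.048,0.003,0],[-0.048,0.006,0]], twist=[[0,0,0.071],[0,0,0.071],[0,0,0.071],[0,0,0.071],[0,0,0.071]])

```text
clock: 2.02
position: [0.5279, -0.051, 0.1985]
tcp_rot: [1.893, 2.507, 0.001]
wrist_force: [0.8, 1.0, 0.2]
finger_gap: 0.008
gripper_force: 0.0
```

Request:
carry_out(fingers=[1,1,1,1,1], travel=[[-0.042,-0.012,0.013],[-0.043,-0.009,0.013],[-0.043,-0.006,0.013],[-0.044,-0.003,0.013],[0,0,0]], twist=[[0,0,0.071],[0,0,0.071],[0,0,0.071],[0,0,0.071],[0,0,0]])

```text
clock: 2.65
position: [0.5255, -0.2286, 0.1455]
tcp_rot: [-2.234, -2.208, 0.004]
wrist_force: [0.3, 0.9, -0.8]
finger_gap: 0.007
gripper_force: 0.0
```

```bash
python3 - <<'E'
from h import *
s=bot.sense();print(s['position'],R.from_rotvec(s['tcp_rot']).as_matrix().round(3),s['wrist_force'])
c=shot('side'); d=shot('top')
cv2.imwrite('pics/b.png',np.hstack([cv2.resize(c['frame'][150:400,260:460],(400,500)),cv2.resize(d['frame'][180:300,250:430],None,fx=2.2,fy=2.2,interpolation=cv2.INTER_CUBIC)[:,:396] if 0 else cv2.resize(d['frame'][140:340,300:460],(400,500))]))
E
```

```text
[ 0.52554976 -0.22857529  0.145465  ] [[ 0.011  1.    -0.002]
 [ 1.    -0.011 -0.002]
 [-0.002 -0.002 -1.   ]] [ 0.33367379  0.9118184  -0.77341492]
```

View pics/b.png

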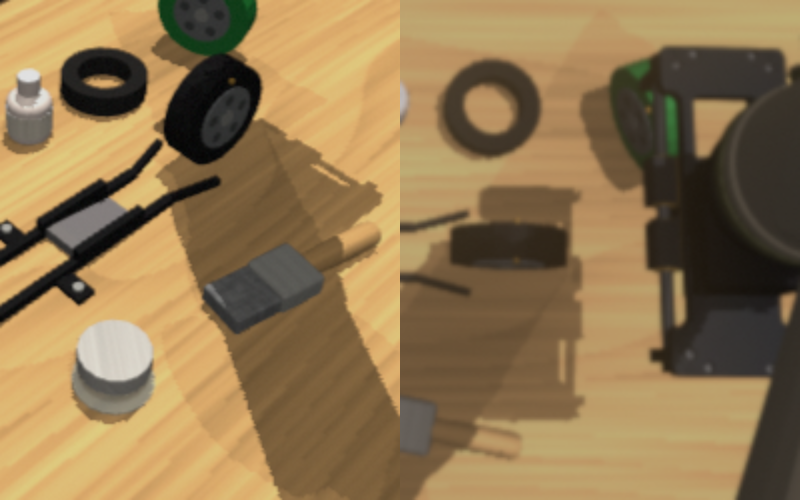

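The wheel is untouched, and the fingers are behind it in line with its tread. The gripper body will come near the green wheel, so I check its height and then go down.

```bash
python3 - <<'E'
from h import *
c=shot('side');P=cloud(c);h=cv2.cvtColor(c['frame'],cv2.COLOR_BGR2HSV)
m=(h[...,0]>45)&(h[...,0]<75)&(h[...,1]>120);print(np.nanpercentile(P[m],[1,50,99],axis=0).round(3))
E
```

```text
[[ 0.497 -0.272  0.004]
 [ 0.623 -0.246  0.065]
 [ 0.671 -0.037  0.243]]
```

```bash
python3 - <<'E'
from h import *
c=shot('side');P=cloud(c);h=cv2.cvtColor(c['frame'],cv2.COLOR_BGR2HSV)
m=(h[...,0]>45)&(h[...,0]<75)&(h[...,1]>120);m=m.astype(np.uint8);n,l,st,_=cv2.connectedComponentsWithStats(m);k=1+st[1:,4].argmax();print(st[k]);Q=P[l==k]
print(np.nanpercentile(Q,[2,50,98],axis=0).round(3)); print('z>.03 xy range',np.nanpercentile(Q[Q[:,2]>.07],[2,98],axis=0).round(3))
E
```

```text
[ 339  130   49   48 1161]
[[ 0.591 -0.27   0.005]
 [ 0.625 -0.247  0.065]
 [ 0.669 -0.227  0.091]]
z>.03 xy range [[ 0.599 -0.27   0.071]
 [ 0.662 -0.23   0.092]]
```

Request:
carry_out(fingers=[1,1,1], travel=[[0,0.003,0.03],[0,0,0.03],[0,0,0]], twist=[[0,0,-0.015],[0,0,0],[0,0,0]])

```text
clock: 3.22
position: [0.5296, -0.223, 0.0851]
tcp_rot: [-2.206, -2.233, 0.002]
wrist_force: [0.2, 0.0, -0.1]
finger_gap: 0.004
gripper_force: 0.0
```

Request:
carry_out(fingers=[1,1,1,1], travel=[[0,-0.001,0.022],[0,0,0.02],[0.01,0,0],[0.01,0,0]], twist=[[0,0,0.003],[0,0,0],[0,0,0],[0,0,0]])

```text
clock: 3.72
position: [0.5297, -0.2039, 0.0452]
tcp_rot: [2.213, 2.229, 0.001]
wrist_force: [-0.7, 0.4, -0.4]
finger_gap: 0.003
gripper_force: 0.0
```

```bash
python3 - <<'E'
from h import *
s=bot.sense();print(s['position'],R.from_rotvec(s['tcp_rot']).as_matrix().round(3)[:,0],s['wrist_force'],s['clock'])
E
```

```text
[ 0.5297387  -0.20391422  0.04523509] [-0.007  1.     0.   ] [-0.68558698  0.36339258 -0.44609357] 3.725
```

Request:
carry_out(fingers=[1,1,1,1,1], travel=[[0.003,-0.001,0.003],[0.003,0,0],[0.003,0,0],[0.003,0,0],[0.003,0,0]], twist=[[0,0,0],[0,0,0],[0,0,0],[0,0,0],[0,0,0]])

```text
clock: 4.35
position: [0.5282, -0.19, 0.0416]
tcp_rot: [2.214, 2.228, -0.0]
wrist_force: [0.2, -0.9, 0.9]
finger_gap: 0.003
gripper_force: 0.5
```

Request:
carry_out(fingers=[1,1,1,1,1], travel=[[0.003,0,0],[0.003,0,0],[0.003,0,0],[0.003,0,0],[0.003,0,0]], twist=[[0,0,0],[0,0,0],[0,0,0],[0,0,0],[0,0,0]])

```text
clock: 4.97
position: [0.528, -0.1746, 0.0415]
tcp_rot: [-2.214, -2.229, -0.0]
wrist_force: [-0.4, -0.5, -0.4]
finger_gap: 0.004
gripper_force: 0.0
```

```bash
cat >> h.py <<'E'
def look(f):
    c=shot('side'); d=shot('top')
    cv2.imwrite('pics/'+f,np.hstack([cv2.resize(c['frame'][130:330,230:430],(400,400),interpolation=cv2.INTER_CUBIC),cv2.resize(d['frame'][165:315,190:340+0],(400,400),interpolation=cv2.INTER_CUBIC)]))
E
python3 -c "
from h import *
look('c.png')"
```

```text
(no output)
```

View pics/c.png

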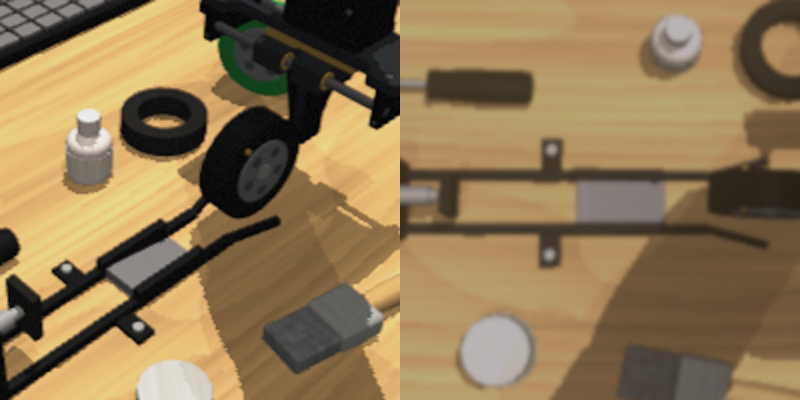

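The wheel is rolling: the valve, at side crop (248,152), has turned forward. It stands upright and is entering the flare in line with the lane. I continue.

Request:
carry_out(fingers=[1,1,1,1,1], travel=[[0.004,0,0],[0.004,0,0],[0.004,0,0],[0.004,0,0],[0.004,0,0]], twist=[[0,0,0],[0,0,0],[0,0,0],[0,0,0],[0,0,0]])

```text
clock: 5.7
position: [0.5279, -0.1546, 0.0415]
tcp_rot: [2.214, 2.229, 0.0]
wrist_force: [0.0, -1.2, -0.2]
finger_gap: 0.002
gripper_force: 0.3
```

Request:
carry_out(fingers=[1,1,1,1,1], travel=[[0.004,0,0],[0.004,0,0],[0.004,0,0],[0.004,0,0],[0.004,0,0]], twist=[[0,0,0],[0,0,0],[0,0,0],[0,0,0],[0,0,0]])

```text
clock: 6.32
position: [0.5277, -0.1345, 0.0415]
tcp_rot: [-2.214, -2.229, -0.0]
wrist_force: [0.4, 0.6, 0.5]
finger_gap: 0.005
gripper_force: 0.0
```

Request:
carry_out(fingers=[1,1,1,1,1], travel=[[0.004,0,0],[0.004,0,0],[0.004,0,0],[0.004,0,0],[0.004,0,0]], twist=[[0,0,0],[0,0,0],[0,0,0],[0,0,0],[0,0,0]])

```text
clock: 6.95
position: [0.5276, -0.1146, 0.0415]
tcp_rot: [2.214, 2.229, 0.0]
wrist_force: [-0.1, 0.5, 0.2]
finger_gap: 0.001
gripper_force: 0.0
```

```bash
python3 -c "
from h import *
look('d.png')
s=bot.sense();print(s['position'],s['wrist_force'])"
```

```text
[ 0.52765992 -0.11417368  0.04147625] [-0.66299809  0.44116884  0.7079496 ]
```

View pics/d.png

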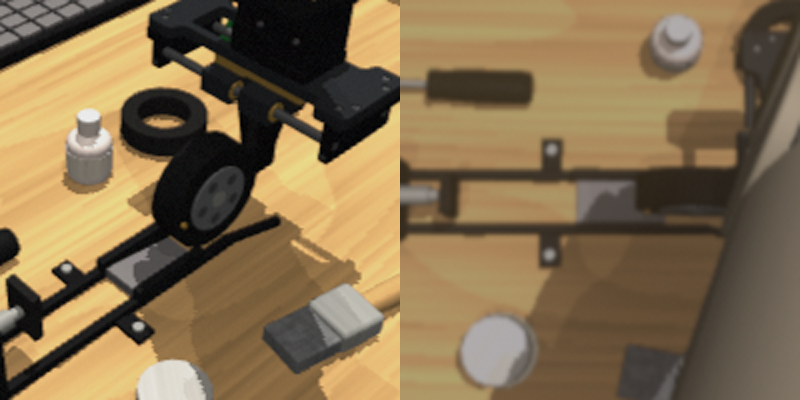

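Upright and centred between the rails, with its front edge at the ramp foot (top crop about (640,190)). Now up the ramp.

Request:
carry_out(fingers=[1,1,1,1,1], travel=[[0.004,0,0],[0.004,0,0],[0.004,0,0],[0.004,0,0],[0.004,0,0]], twist=[[0,0,0],[0,0,0],[0,0,0],[0,0,0],[0,0,0]])

```text
clock: 7.68
position: [0.5275, -0.0946, 0.0415]
tcp_rot: [2.214, 2.229, -0.0]
wrist_force: [0.7, -0.5, -0.6]
finger_gap: 0.004
gripper_force: 0.1
```

Request:
carry_out(fingers=[1,1,1,1,1], travel=[[0.004,0,0],[0.004,0,0],[0.004,0,0],[0.004,0,0],[0.004,0,0]], twist=[[0,0,0],[0,0,0],[0,0,0],[0,0,0],[0,0,0]])

```text
clock: 8.3
position: [0.5273, -0.0746, 0.0415]
tcp_rot: [2.214, 2.229, -0.0]
wrist_force: [-0.4, -4.1, 2.5]
finger_gap: 0.001
gripper_force: 2.0
```

Request:
carry_out(fingers=[1,1,1,1,1], travel=[[0.004,0,0],[0.004,0,0],[0.004,0,0],[0.004,0,0],[0.004,0,0]], twist=[[0,0,0],[0,0,0],[0,0,0],[0,0,0],[0,0,0]])

```text
clock: 8.93
position: [0.5272, -0.0545, 0.0415]
tcp_rot: [-2.214, -2.229, 0.0]
wrist_force: [0.3, -3.3, 2.1]
finger_gap: 0.007
gripper_force: 1.9
```

```bash
python3 -c "
from h import *
look('e.png')
s=bot.sense();print(s['position'],s['wrist_force'])"
```

```text
[ 0.52715362 -0.05393546  0.0414155 ] [ 0.0954711  -1.56045123  0.16369754]
```

View pics/e.png

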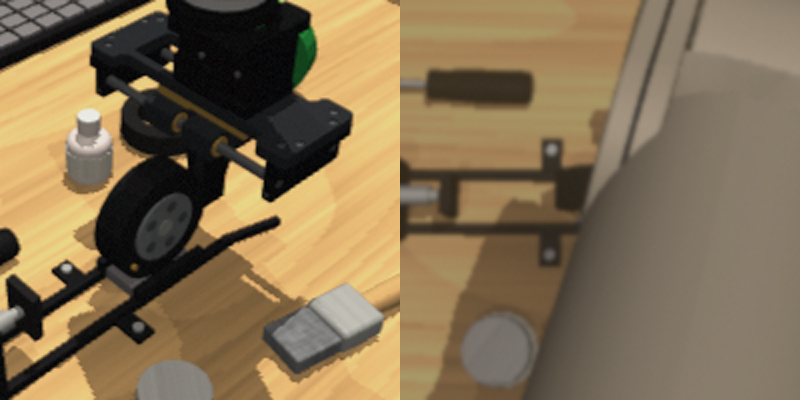

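The wheel is on the ramp, upright, with the valve near the bottom (side crop (135,265)). I slow down for the crest.

Request:
carry_out(fingers=[1,1,1,1,1], travel=[[0.003,0,0],[0.003,0,0],[0.003,0,0],[0.003,0,0],[0.003,0,0]], twist=[[0,0,0],[0,0,0],[0,0,0],[0,0,0],[0,0,0]])

```text
clock: 9.65
position: [0.527, -0.0394, 0.0415]
tcp_rot: [-2.213, -2.229, -0.0]
wrist_force: [0.1, -2.2, 1.6]
finger_gap: 0.007
gripper_force: 1.0
```

Request:
carry_out(fingers=[1,1,1,1,1], travel=[[0.003,0,0],[0.002,0,0],[0.002,0,0],[0.002,0,0],[0.002,0,0]], twist=[[0,0,0],[0,0,0],[0,0,0],[0,0,0],[0,0,0]])

```text
clock: 10.28
position: [0.5269, -0.0284, 0.0415]
tcp_rot: [-2.213, -2.229, -0.0]
wrist_force: [0.6, -0.6, -0.0]
finger_gap: 0.01
gripper_force: 0.0
```

Request:
carry_out(fingers=[1,1,1,1,1], travel=[[0.002,0,0],[0.002,0,0],[0.002,0,0],[0.002,0,0],[0.002,0,0]], twist=[[0,0,0],[0,0,0],[0,0,0],[0,0,0],[0,0,0]])

```text
clock: 10.9
position: [0.5269, -0.0187, 0.0415]
tcp_rot: [-2.214, -2.229, -0.0]
wrist_force: [1.1, -0.7, -0.4]
finger_gap: 0.006
gripper_force: 0.0
```

Request:
carry_out(fingers=[1,1,1,1,1], travel=[[0.002,0,0],[0.002,0,0],[0.002,0,0],[0.002,0,0],[0.002,0,0]], twist=[[0,0,0],[0,0,0],[0,0,0],[0,0,0],[0,0,0]])

```text
clock: 11.52
position: [0.5269, -0.0087, 0.0415]
tcp_rot: [-2.214, -2.229, -0.0]
wrist_force: [-0.0, 0.1, -0.2]
finger_gap: 0.003
gripper_force: 0.0
```

```bash
cat >> h.py <<'E'
def wheel():
    """wheel's seen points: dark-or-grey points above the stand between x .505 and .552"""
    c=shot('side');P=cloud(c);m=(P[...,0]>.500)&(P[...,0]<.556)&(P[...,2]>.022)&(P[...,2]<.1)&(P[...,1]>-.03)&(P[...,1]<.115)
    Q=P[m];print('n',len(Q),np.percentile(Q,[1,50,99],axis=0).round(4).tolist())
    g=(c['frame'].max(2)>75)&m&(np.ptp(c['frame'].astype(int),axis=2)<25);print('grey hub',g.sum(),np.median(P[g],axis=0).round(4))
    cv2.imwrite('pics/w.png',cv2.resize(c['frame'][180:340,180:380],(800,640))[:600])
E
python3 -c "
from h import *
wheel()
s=bot.sense();print(s['position'],s['wrist_force'])"
```

```text
n 2799 [[0.5137, -0.0166, 0.0237], [0.5185, 0.0678, 0.0662], [0.5429, 0.1089, 0.0921]]
grey hub 20 [0.5163 0.0656 0.0509]
[ 0.52689139 -0.00834161  0.04150027] [ 0.09276673  0.58333518 -0.28821174]
```

The wheel dropped into the pocket (centre y≈0.064, top z≈0.09). The top depth image puts the pad face near y≈0.12. I close up, with the tip slightly lower.

Request:
carry_out(fingers=[1,1,1,1,1], travel=[[0.004,-0.001,0.003],[0.004,0,0.002],[0.003,0,0],[0.003,0,0],[0.002,0,0]], twist=[[0,0,0],[0,0,0],[0,0,0],[0,0,0],[0,0,0]])

```text
clock: 12.2
position: [0.5258, 0.0074, 0.0366]
tcp_rot: [-2.214, -2.229, -0.0]
wrist_force: [0.6, -0.7, -0.3]
finger_gap: 0.006
gripper_force: 0.5
```

Request:
carry_out(fingers=[1,1,1,1,1], travel=[[0.001,0,0],[0.001,0,0],[0.001,0,0],[0.001,0,0],[0.001,0,0]], twist=[[0,0,0],[0,0,0],[0,0,0],[0,0,0],[0,0,0]])

```text
clock: 12.82
position: [0.5257, 0.0123, 0.0365]
tcp_rot: [-2.214, -2.229, -0.0]
wrist_force: [0.0, -0.6, 0.1]
finger_gap: 0.003
gripper_force: 0.2
```

```bash
python3 -c "
from h import *
wheel()
s=bot.sense();print(s['position'],s['wrist_force'])"
```

```text
n 2672 [[0.5131, 0.0048, 0.0237], [0.5182, 0.0731, 0.0668], [0.5435, 0.1126, 0.0923]]
grey hub 22 [0.5164 0.0717 0.0513]
[0.52570545 0.012585   0.03648549] [ 0.47111914  0.1178499  -0.24187463]
```

View pics/w.png

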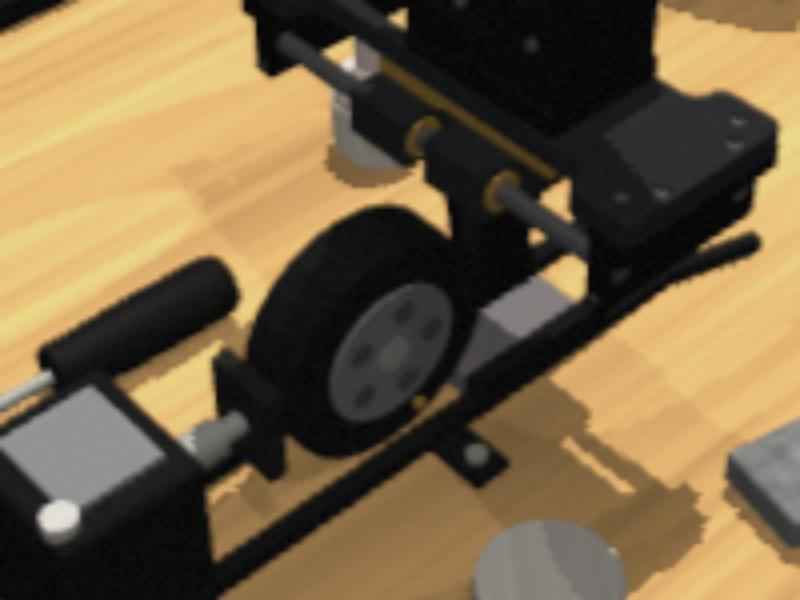

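The wheel is upright in the pocket, and the pad (picture (250,415)) is a few mm ahead of the tread. I feel forward.

Request:
carry_out(fingers=[1,1,1], travel=[[0.001,0,0],[0.001,0,0],[0.001,0,0]], twist=[[0,0,0],[0,0,0],[0,0,0]])

```text
clock: 13.25
position: [0.5257, 0.0153, 0.0365]
tcp_rot: [-2.214, -2.229, -0.0]
wrist_force: [-0.1, -0.0, -0.4]
finger_gap: 0.007
gripper_force: 0.0
```

Request:
carry_out(fingers=[1,1], travel=[[0.001,0,0],[0.001,0,0]], twist=[[0,0,0],[0,0,0]])

```text
clock: 13.5
position: [0.5257, 0.0173, 0.0365]
tcp_rot: [-2.214, -2.229, -0.0]
wrist_force: [0.3, 0.1, -0.4]
finger_gap: 0.003
gripper_force: 0.0
```

Request:
carry_out(fingers=[1,1], travel=[[0.001,0,0],[0.001,0,0]], twist=[[0,0,0],[0,0,0]])

```text
clock: 13.75
position: [0.5257, 0.0193, 0.0365]
tcp_rot: [-2.214, -2.229, -0.0]
wrist_force: [-0.0, -0.6, 0.2]
finger_gap: 0.006
gripper_force: 0.5
```

Request:
carry_out(fingers=[1], travel=[[0.001,0,0]], twist=[[0,0,0]])

```text
clock: 13.88
position: [0.5258, 0.0196, 0.0366]
tcp_rot: [2.214, 2.228, -0.0]
wrist_force: [-1.1, -4.8, 2.8]
finger_gap: 0.001
gripper_force: 2.0
```

Request:
carry_out(fingers=[1,1], travel=[[0,0,0],[0,0,0]], twist=[[0,0,0],[0,0,0]])

```text
clock: 14.12
position: [0.5257, 0.0196, 0.0366]
tcp_rot: [2.214, 2.228, -0.0]
wrist_force: [-0.1, -2.7, 2.3]
finger_gap: 0.005
gripper_force: 2.1
```

Request:
carry_out(fingers=[1,1], travel=[[0.001,0,0],[0,0,0]], twist=[[0,0,0],[0,0,0]])

```text
clock: 14.38
position: [0.5258, 0.0203, 0.0366]
tcp_rot: [2.214, 2.228, -0.001]
wrist_force: [0.1, -6.5, 2.6]
finger_gap: 0.006
gripper_force: 3.0
```

Request:
carry_out(fingers=[1], travel=[[0,0,0]], twist=[[0,0,0]])

```text
clock: 14.5
position: [0.5257, 0.0203, 0.0366]
tcp_rot: [2.214, 2.228, -0.001]
wrist_force: [-0.4, -6.3, 3.4]
finger_gap: 0.008
gripper_force: 3.0
```

This is the pad, at about 5 N/mm. I press up to about 8 N and hold.

Request:
carry_out(fingers=[1,1], travel=[[0.0006,0,0],[0,0,0]], twist=[[0,0,0],[0,0,0]])

```text
clock: 14.75
position: [0.5257, 0.0204, 0.0366]
tcp_rot: [2.214, 2.227, -0.001]
wrist_force: [-0.8, -7.4, 3.6]
finger_gap: 0.003
gripper_force: 3.7
```

Request:
carry_out(fingers=[1,1], travel=[[0,0,0],[0,0,0]], twist=[[0,0,0],[0,0,0]])

```text
clock: 15.0
position: [0.5258, 0.0204, 0.0366]
tcp_rot: [2.214, 2.227, -0.001]
wrist_force: [-0.9, -7.4, 3.6]
finger_gap: 0.009
gripper_force: 3.7
```

Request:
carry_out(fingers=[1,1,1], travel=[[0.0006,0,0],[0,0,0],[0,0,0]], twist=[[0,0,0],[0,0,0],[0,0,0]])

```text
clock: 15.38
position: [0.5257, 0.0207, 0.0366]
tcp_rot: [2.214, 2.227, -0.001]
wrist_force: [-0.2, -6.9, 3.4]
finger_gap: 0.008
gripper_force: 4.2
```

Request:
carry_out(fingers=[1,1,1,1,1], travel=[[0,0,0],[0,0,0],[0,0,0],[0,0,0],[0,0,0]], twist=[[0,0,0],[0,0,0],[0,0,0],[0,0,0],[0,0,0]])

```text
clock: 16.0
position: [0.5257, 0.0207, 0.0366]
tcp_rot: [2.214, 2.227, -0.002]
wrist_force: [0.6, -8.5, 3.4]
finger_gap: 0.006
gripper_force: 4.2
```

Request:
carry_out(fingers=[1,1,1,1,1], travel=[[0,0,0],[0,0,0],[0,0,0],[0,0,0],[0,0,0]], twist=[[0,0,0],[0,0,0],[0,0,0],[0,0,0],[0,0,0]])

```text
clock: 16.62
position: [0.5257, 0.0207, 0.0366]
tcp_rot: [2.214, 2.227, -0.002]
wrist_force: [-0.7, -7.4, 3.8]
finger_gap: 0.006
gripper_force: 4.2
```

Request:
carry_out(fingers=[1,1,1,1,1], travel=[[0,0,0],[0,0,0],[-0.002,0,0],[-0.003,0,0],[-0.005,0,0]], twist=[[0,0,0],[0,0,0],[0,0,0],[0,0,0],[0,0,0]])

```text
clock: 17.25
position: [0.5257, 0.013, 0.0364]
tcp_rot: [-2.212, -2.23, -0.001]
wrist_force: [-0.6, -0.2, -0.2]
finger_gap: 0.005
gripper_force: 0.0
```

Request:
carry_out(fingers=[1,1,1,1,1], travel=[[-0.01,0,0],[-0.02,0,0],[-0.02,0,0],[-0.02,0,-0.01],[-0.01,0,-0.03]], twist=[[0,0,0],[0,0,0],[0,0,0],[0,0,0],[0,0,0]])

```text
clock: 17.88
position: [0.5252, -0.0696, 0.0765]
tcp_rot: [-2.215, -2.226, 0.003]
wrist_force: [0.7, 0.6, 0.2]
finger_gap: 0.007
gripper_force: 0.0
```

Request:
carry_out(fingers=[1,1,1,1,1], travel=[[0,0,-0.04],[0,0,-0.04],[0,0,-0.03],[0,0,0],[0,0,0]], twist=[[0,0,0],[0,0,0],[0,0,0],[0,0,0],[0,0,0]])

```text
clock: 18.5
position: [0.5259, -0.0679, 0.1862]
tcp_rot: [-2.214, -2.229, 0.0]
wrist_force: [0.5, 0.2, -0.7]
finger_gap: 0.005
gripper_force: 0.0
```

```bash
python3 -c "
from h import *
wheel()
s=bot.sense();print(s['position'],s['wrist_force'],s['clock'])"
```

```text
n 2200 [[0.5149, 0.033, 0.024], [0.5182, 0.0815, 0.0699], [0.5432, 0.1142, 0.0924]]
grey hub 15 [0.517  0.0722 0.0539]
[ 0.52570554 -0.06783565  0.18577365] [-0.12975125 -0.36025534 -0.68803217] 18.55
```

View pics/w.png

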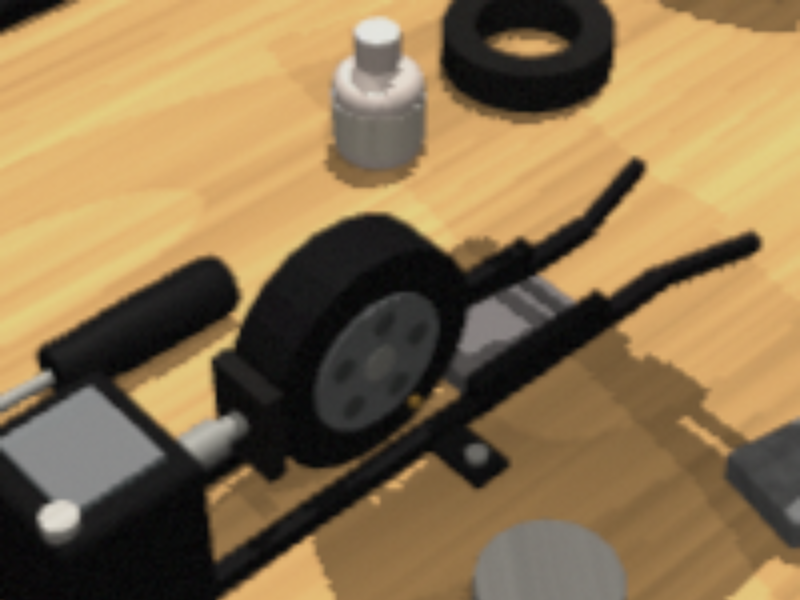

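The wheel stands upright in the pocket beside the pad, the gripper is clear, and the neighbouring things look untouched. I hand in.

```bash
python3 -c "
from cell import bot
print(bot.hand_in())"
```

```text
the job is handed in; nothing more can be done
None
```

The wheel is standing free in the pocket after being pushed up the ramp and held against the pad at about 8 N for roughly 1.6 s, and the job is handed in; judging by the valve it slipped some 50° on the ramp or sill instead of rolling all the way.

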